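Check two castings under the height bar

ROBOT

A 6-joint arm with a two-finger parallel gripper is mounted at the origin on a cart in front of the work surface, level with it; the furniture and walls round the work are solid. World frame = base frame: x ahead of the robot, y to its left, z up, the work surface at z = 0. Lengths are in m, angles in rad, forces in N, time in s.
With the tool pointing down it reaches from about 0.4 to 0.825 m from the base axis. Payload 7 kg.
Tool frame: the origin (TCP) lies midway between the tips of the shut fingers; the grasp point (between the pads) lies 19 mm behind it; z points along the fingers, y is the line along which they close (so a half turn about z gives the same grasp; the last joint's range is limited). The gripper opens to 85 mm and grips with 20 to 120 N. Pads are 22 mm wide; open, the fingers measure 114 mm over their backs; the gripper's body (76 mm by 85 mm) begins 54 mm behind the grasp point. The pads swing forward as they close: fully open they stand 13 mm farther back than shut.
Start: joints at [-0.868, 0.359, 0.012, 0, -1.224, -0.288], TCP at [0.272, -0.618, 0.231] pointing down, gripper open.
Joint ranges: [-3.07, 3.07], [-1.43, 2.12], [-1.02, 1.25], [-3.03, 1.67], [-3.05, -0], [-3.03, 3.03]. Speed limits (rad/s): [2.39, 2.39, 3.01, 3.14, 3.14, 3.14].

INTERFACE

Orientations are given as a rotation vector (axis times angle).
In Python, from workcell import arm gives the robot as it stands. The module is installed in compiled form; this text tells all that it offers.
- The arm moves only by the tool apply_moves, never from a script. Its argument "rows" is a list of rows, each a list of 2 entries, a list of its own where there are three numbers: the shift along the world's x, y, z as a fraction of full scale, then the turn about the world's z as a fraction of full scale. In form: [[[dx, dy, dz], roll], ...]. A call has 1 to 8 rows; each row is the pose to reach, as a shift and turn from the pose commanded when the call began; what a row does not reach only later rows make up. Full scale, the value 1, is 40 cm for a shift and 60 degrees for a turn. A row lasts 1/8 s, in which the tool goes at most 62.5 mm and 10.7 degrees, less where a joint would pass 70% of its speed; a pose out of reach is approached as far as the arm can. A call with a number of a shift or a turn outside -1 to 1 is refused whole. A call with a gripper value outside its range is refused whole. "gripper" is the opening, from -1 (shut) to 1 (fully open), set as the call begins (left out, the last holds). The fingers move at their own pace and stop on an object; "grip_force" is the grip in N (left out, the last holds). Time passes only in rows, so rows that repeat a pose let the fingers close. It gives the time, the measured TCP pose, the force, the opening and the grip force at its end, in the units of the state.
- arm.get_obs(): the state, without advancing time (a new reading comes with each control period).
- arm.capture(name): name is "scene" or "side" or "wrist"; returns a dict with "pixels" (384x512x3 uint8, red, green, blue), "z_map" (384x512 float32, m along the optical axis (not along the pixel's ray), 0 where there is no reading), "fov_y" (degrees; the focal length in pixels is half the picture's height over the tangent of half this angle, whatever the lens; pixels are square), "cx", "cy" (the principal point, pixels), "R" (3x3) and "t" (3): a world point X has camera coordinates R X + t. Camera axes: x right, y down, z forward; pixel columns grow to the right and rows downward; lengths in m; the calibration is good to about 2 mm. A picture is of the moment at which its call begins.
- arm.sign_off(): hands the job in; it is judged then, once.
The state is a dict: "clock": time; "joint_positions": joint angles; "dq": joint speeds; "tau": joint torques, N m; "eef_pos": TCP position; "orientation": TCP orientation; "force": force on the tool from outside, world axes, zero at the start; "torque": the same for the moment, N m; "opening": finger opening in m; "gripper_force": force on a finger pad.
Only numpy, scipy, OpenCV 4.12 (cv2) and the standard library are available. Lean on these libraries where they do the work, as an engineer would, in place of code of your own. Each camera call takes 0.05 s, during which the arm holds its last target. There are 200 camera calls.

TASK

One of the two boss castings is too tall. Try both in the two-lane height gauge, each in a lane of its own, whichever you like: stand the casting on the open end of the gauge's plate, boss up, and slide it gently along the lane under the bridge bar, feeling for resistance. Leave the one that clears the bar in its lane, fully home against the end stop; when the other comes up against the bar, press lightly for a moment, never hard, then draw it back out and stand it upright in the flat steel tray, leaving everything else where it lies.

Things in the scene. Friction and masses are not known exactly. Their poses are not given: they have to be found in the camera images.
- casting_1: Aluminium casting, 0.2 to 0.37 kg: block 90 (own x) x 40 (own y) x 34 mm high, round boss 26 mm across mid-top. Height with boss is 40 mm on one casting, 44.5 mm on the other (names and places do not tell which). Origin: centre of the underside, z up; same end for end. Stands on the bench, long side roughly across the robot's view (world y).
- casting_2: Aluminium casting, 0.2 to 0.37 kg: block 90 (own x) x 40 (own y) x 34 mm high, round boss 26 mm across mid-top. Height with boss is 40 mm on one casting, 44.5 mm on the other (names and places do not tell which). Origin: centre of the underside, z up; same end for end. Stands on the bench, long side roughly across the robot's view (world y).
- gauge: Two-lane height gauge, fixed to the bench; castings go along its own +x. Origin: bench level, midway between the lanes, below the middle of the bridge bar; lane centre lines at y = +46 (left) and -46 mm (right). Base plate 6 mm thick, 188 mm wide, x = -150 to +62 mm. A casting that is home against the end stop has its origin at x = 0.
- bridge_bar: Fixed rigid steel bar across both lanes: 10 mm deep (gauge x = -5 to +5), 12 high, 184 long, on 14 mm square posts at y = 0 and +-85 mm. Origin: middle of its underside, 42 mm above the plate, 48 above the bench; bolt heads reach 65 mm above the bench. The taller boss meets its front face when that casting's origin is near gauge x = -18 mm.
- end_stop: Fixed rigid steel block across the far end of both lanes, 152 mm wide, 14 deep, 18 high, on the plate. Origin: foot of the middle of the face that a casting meets, at gauge x = +45 mm, y = 0.
- mouth_left (a point): Start of the straight left lane, centre line, top of the plate, gauge x = -60 mm, axes as the gauge. From here to the end stop two guide rails, tops 12 mm above the bench, stand 44 mm apart (2 mm play each side of a casting); from here back to gauge x = -86 they flare to about 51 mm; further back the plate is open. Milled and oiled: castings slide on it with under 2 N.
- mouth_right (a point): The same point of the right lane, which is exactly like the left one.
- seat_left (a point): Point on top of the gauge's plate where the origin of a casting that is home in the left lane lies; axes as the gauge.
- seat_right (a point): The same point of the right lane.
- tray: Flat steel tray for rejects, fixed, outside 170 (own x) x 130 (own y) x 16 mm high, walls and floor 3 mm. Origin: centre of the underside.
- spacer_ring: Bystander, loose, to be left where it lies: steel ring 48 mm across, 18 mm high, origin centre of underside.
- hex_key: Bystander, loose, to be left where it lies: black hex key 94 x 32 mm, 6 mm thick, origin centre of underside.
- paint_marker: Bystander, loose, to be left where it lies: white marker with yellow cap, 120 x 16 mm, origin centre of underside.
Mind the look-alikes: they are no part of the job. What is shaped like the casting_1 but blue is not meant.

How it is judged:
On the way:
1. the taller casting, standing flat on the gauge's plate, is pressed lightly (over 1 N) with its boss against the bridge bar ((((contact force between casting_1 and bridge_bar above 1 N and x of casting_1 in the frame of seat_left between -0.024 and -0.012 m and z of casting_1 in the frame of seat_left below 0.003 m) or (contact force between casting_1 and bridge_bar above 1 N and x of casting_1 in the frame of seat_right between -0.024 and -0.012 m and z of casting_1 in the frame of seat_right below 0.003 m)) or ((contact force between casting_2 and bridge_bar above 1 N and x of casting_2 in the frame of seat_left between -0.024 and -0.012 m and z of casting_2 in the frame of seat_left below 0.003 m) or (contact force between casting_2 and bridge_bar above 1 N and x of casting_2 in the frame of seat_right between -0.024 and -0.012 m and z of casting_2 in the frame of seat_right below 0.003 m)))), for 0.1 s.
At the end, for the whole second after the job is handed in: The casting that clears the bar stands flat in either lane of the gauge, home within 3 mm of the end stop; the other stands upright on the tray's floor, its middle within 70 mm (tray x) and 60 mm (tray y) of the tray's middle; both at rest (((((x of casting_1 in the frame of seat_left between -0.003 and 0.003 m and y of casting_1 in the frame of seat_left between -0.004 and 0.004 m and z of casting_1 in the frame of seat_left below 0.003 m and angle between casting_1's own z axis and vertical below 0.06 rad and linear speed of casting_1 below 0.02 m/s) or (x of casting_1 in the frame of seat_right between -0.003 and 0.003 m and y of casting_1 in the frame of seat_right between -0.004 and 0.004 m and z of casting_1 in the frame of seat_right below 0.003 m and angle between casting_1's own z axis and vertical below 0.06 rad and linear speed of casting_1 below 0.02 m/s)) and (x of casting_2 in the frame of tray between -0.07 and 0.07 m and y of casting_2 in the frame of tray between -0.06 and 0.06 m and height (world z) of casting_2 below 0.008 m and angle between casting_2's own z axis and vertical below 0.06 rad and linear speed of casting_2 below 0.02 m/s)) or (((x of casting_2 in the frame of seat_left between -0.003 and 0.003 m and y of casting_2 in the frame of seat_left between -0.004 and 0.004 m and z of casting_2 in the frame of seat_left below 0.003 m and angle between casting_2's own z axis and vertical below 0.06 rad and linear speed of casting_2 below 0.02 m/s) or (x of casting_2 in the frame of seat_right between -0.003 and 0.003 m and y of casting_2 in the frame of seat_right between -0.004 and 0.004 m and z of casting_2 in the frame of seat_right below 0.003 m and angle between casting_2's own z axis and vertical below 0.06 rad and linear speed of casting_2 below 0.02 m/s)) and (x of casting_1 in the frame of tray between -0.07 and 0.07 m and y of casting_1 in the frame of tray between -0.06 and 0.06 m and height (world z) of casting_1 below 0.008 m and angle between casting_1's own z axis and vertical below 0.06 rad and linear speed of casting_1 below 0.02 m/s)))); the robot touches nothing.
It fails at once if casting pressed against the bridge bar with more than 20 N (contact force between any of casting_1, casting_2 and bridge_bar above 20 N).
It fails at once if casting pressed against the end stop with more than 20 N (contact force between any of casting_1, casting_2 and end_stop above 20 N).
It fails at once if a bystander moved more than 20 mm (distance of any of spacer_ring, hex_key, paint_marker from where it was at the start of the episode above 0.02 m).
It also fails if it takes over 69 s, if anything falls off the work surface, if the arm or the gripper's body presses on something with over 40 N, if the wrist force passes 120 N, or if a joint passes its speed limit or range.

## Working session

There is one attempt and no reset: what is moved stays moved. The work goes in short steps, Python scripts to look and compute and a tool call to move; the robot and the scene stay as the last step left them, time stands still between calls to the robot, and variables do not carry over. Pictures are saved under pics/ and viewed, at most 10 in all, crops included, and the job is handed in when it is done.

Besides the shell and the picture viewer there is one more tool, called by a JSON object that holds its "name" and its "arguments". apply_moves: Moves the arm, as the interface text tells. Its arguments: {"type":"object","properties":{"rows":{"type":"array","items":{"type":"array"}},"gripper":{"type":"number"},"grip_force":{"type":"number"}},"required":["rows"]}

```bash
mkdir -p pics
cat > h.py <<'E'
import numpy as np, cv2
from workcell import arm
def cap(n,save=None):
    c=arm.capture(n)
    if save: cv2.imwrite('pics/'+save,c['pixels'][:,:,::-1])
    h=c['pixels'].shape[0]; c['f']=h/2/np.tan(np.radians(c['fov_y'])/2); return c
def cloud(c):
    z=c['z_map']; v,u=np.mgrid[:z.shape[0],:z.shape[1]]
    P=np.stack([(u-c['cx'])/c['f']*z,(v-c['cy'])/c['f']*z,z],-1)
    return (P-np.array(c['t']))@np.array(c['R'])   # R^T (P-t)
def ray(c,u,v,h):
    R=np.array(c['R']);o=-R.T@np.array(c['t']);d=R.T@np.array([(u-c['cx'])/c['f'],(v-c['cy'])/c['f'],1])
    return o+d*(h-o[2])/d[2]
E
python3 - <<'E'
from h import *
a=cap('scene','scene.png');b=cap('side','side.png')
for c in(a,b):print(-np.array(c['R']).T@c['t'],c['f'])
o=arm.get_obs();print(o['clock'],o['eef_pos'],o['orientation'],o['opening'],o['force'])
E
```

```text
[ 0.11302696 -0.57013065  0.54957559] 353.83597355956454
[ 0.38731673 -1.24913818  0.58531024] 460.3685232573281
0.1 [ 0.27186951 -0.6173792   0.23047761] [ 6.46745794e-01 -3.07386951e+00 -2.16961777e-03] 0.08542968830256994 [ 0.38039521 -0.10660922 -0.12380791]
```

View pics/scene.png

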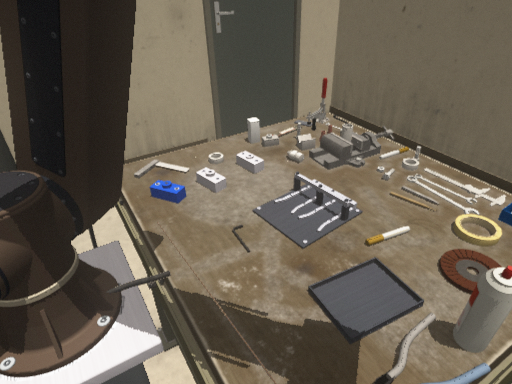

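View pics/side.png

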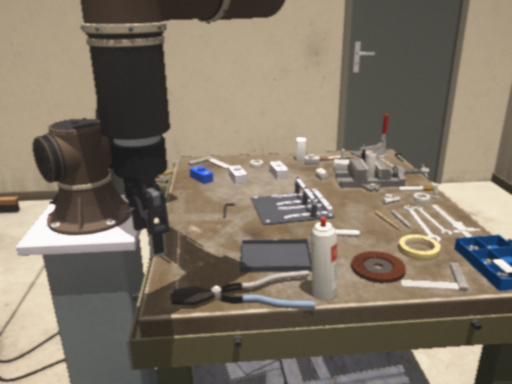

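The scene view shows the castings at about (211,180) and (250,161), with the blue look-alike at (168,191). The gauge is at (308,208), the tray at (365,297) and the hex key at (241,238). The side view agrees.

Run:
```python
from h import *
c=cap('scene');W=cloud(c);px=c['pixels'].astype(int);z=W[...,2]
def comp(m,seed,name):
    n,l,s,_=cv2.connectedComponentsWithStats(m.astype(np.uint8))
    k=l[seed[1],seed[0]]; M=l==k; print(name,k,s[k]); return M
for name,(u,v) in dict(cA=(211,178),cB=(250,160)).items():
    w=np.zeros(z.shape,bool); w[v-20:v+20,u-24:u+24]=1
    M=w&(z>.027)&(z<.039); M2=w&(z>.038)&(z<.055)
    P=W[M]; r=cv2.minAreaRect((P[:,:2]*1000).astype(np.float32)); print(name,M.sum(),r,'topz',np.median(P[:,2]), 'boss',M2.sum(),W[M2].mean(0),np.median(W[M2][:,2]))
def dark(seed,name,h):
    m=(px.max(-1)<75)&(px.max(-1)-px.min(-1)<18)
    m=cv2.morphologyEx(m.astype(np.uint8),cv2.MORPH_CLOSE,np.ones((3,3)))
    M=comp(m,seed,name); cs=max(cv2.findContours(M.astype(np.uint8),0,2)[0],key=cv2.contourArea)
    q=np.array([ray(c,*p[0],h)[:2]*1000 for p in cv2.convexHull(cs)],np.float32)
    print(cv2.approxPolyDP(cv2.convexHull(q),10,True).reshape(-1,2).round(), cv2.minAreaRect(q))
dark((275,208),'gauge',.006); dark((365,300),'tray',.016)
# bar: z in .05-.068 near gauge
M=np.zeros(z.shape,bool);M[165:225,285:365]=1;M&=(z>.045)&(z<.063)
P=W[M];print('bar',M.sum(),cv2.minAreaRect((P[:,:2]*1000).astype(np.float32)))
o=c['pixels'][150:330,190:430];cv2.imwrite('pics/crop.png',cv2.resize(o,None,fx=3.2,fy=3.2,interpolation=2)[:,:,::-1])
```

```text
cA 218 ((439.4490051269531, 254.19322204589844), (41.88517761230469, 91.28292846679688), 12.888051986694336) topz 0.03184912961842333 boss 43 [0.43833857 0.25261565 0.0420136 ] 0.042260899065463285
cB 206 ((586.039306640625, 284.6478576660156), (39.994476318359375, 92.50912475585938), 11.16728401184082) topz 0.031971069719151396 boss 11 [0.58593877 0.28249375 0.03864145] 0.03828577683194197
gauge 0 [     0      0    512    384 143567]
[[1854. 6211.]
 [ 207.  357.]
 [ 207. -285.]
 [ 567. -516.]
 [5783. 2224.]] ((1776.467529296875, 2205.54541015625), (5732.783203125, 5598.2626953125), 44.578372955322266)
tray 0 [     0      0    512    384 143567]
[[1821. 6086.]
 [ 206.  340.]
 [ 205. -291.]
 [ 559. -517.]
 [5679. 2172.]] ((1745.8656005859375, 2154.48193359375), (5627.318359375, 5495.27197265625), 44.578369140625)
bar 375 ((631.5714111328125, 1.595703125), (13.134700775146484, 184.85540771484375), 6.832257270812988)
```

View pics/crop.png

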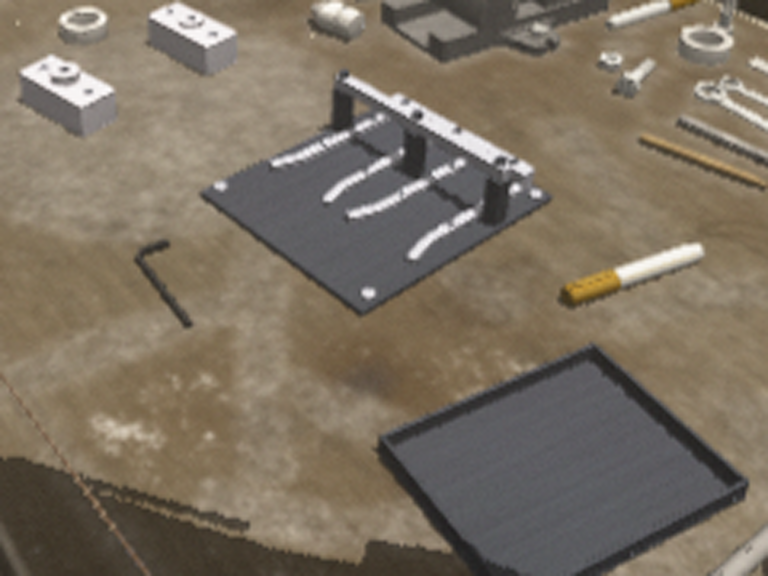

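The crop confirms the gauge layout: bar on top, four rails and the open end toward the robot. Casting A (near) measures about 42 mm at the boss and B about 38 mm, so A is probably the tall one.

Run:
```python
from h import *
c=cap('scene');W=cloud(c);px=c['pixels'].astype(int)
m=((px[...,2]>=px[...,0]-2)&(px.max(-1)<120)).astype(np.uint8)
n,l,s,_=cv2.connectedComponentsWithStats(m)
for name,(u,v),h in(('gauge',(285,212),.006),('tray',(365,300),.010)):
    k=l[v,u];print(name,px[v,u],k,s[k])
    cs=max(cv2.findContours((l==k).astype(np.uint8),0,2)[0],key=cv2.contourArea)
    q=np.array([ray(c,*p[0],h)[:2]*1000 for p in cv2.convexHull(cs)],np.float32)
    r=cv2.minAreaRect(q);print(r,cv2.boxPoints(r).round().tolist())
for n_,(u,v) in dict(ring=(216,157),blue=(168,191),hexa=(241,238),mark=(390,236)).items(): print(n_,ray(c,u,v,.01).round(3))
# rails white z
M=np.zeros(px.shape[:2],np.uint8);M[195:235,270:360]=1;M&=((px.min(-1)>130)).astype(np.uint8)
n,l,s,_=cv2.connectedComponentsWithStats(M)
for k in range(1,n):
    if s[k,4]>15:
        v,u=np.where(l==k);q=np.array([ray(c,a,b,.012)[:2]*1000 for a,b in zip(u,v)],np.float32);print(s[k,4],cv2.fitLine(q,2,0,.01,.01).ravel().round(3),q.min(0),q.max(0))
```

```text
gauge [94 93 96] 27 [ 253  180  109   68 2967]
((591.9784545898438, 4.310035705566406), (223.20033264160156, 205.29112243652344), 7.1711812019348145) [[468.0, 92.0], [494.0, -111.0], [716.0, -84.0], [690.0, 120.0]]
tray [93 94 99] 50 [ 309  258  115   85 5100]
((508.2577819824219, -282.54888916015625), (136.16659545898438, 176.4324493408203), 85.0333480834961) [[414.0, -343.0], [590.0, -358.0], [602.0, -222.0], [426.0, -207.0]]
ring [0.518 0.384 0.01 ]
blue [0.318 0.276 0.01 ]
hexa [ 0.392 -0.011  0.01 ]
mark [ 0.682 -0.193  0.01 ]
54 [ 9.98000e-01 -6.90000e-02  5.62922e+02  6.70680e+01] [538.1008    60.044605] [594.24347  76.26263]
92 [ 2.70000e-01 -9.63000e-01  6.98943e+02 -2.73750e+01] [683.56696  -58.819344] [713.5242      3.9954534]
74 [9.81000e-01 1.92000e-01 5.84017e+02 1.40520e+01] [544.8694      1.7699474] [624.8859    24.789083]
32 [ 9.95000e-01  9.50000e-02  6.54806e+02 -1.67080e+01] [637.7918   -22.328382] [673.1299   -10.290267]
83 [ 9.99000e-01  4.70000e-02  5.87362e+02 -2.31140e+01] [549.2451   -30.236988] [628.50635  -15.774283]
87 [ 9.80000e-01  2.00000e-01  5.93394e+02 -7.72030e+01] [556.3267  -90.14724] [632.5686   -67.107086]
```

{"name": "apply_moves", "arguments": {"rows": [[[0.5, 0.95, 0], 0.9], [[0.5, 0.95, 0], 0.9], [[0.5, 0.95, 0], 0.9], [[0.5, 0.95, 0], 0.9], [[0.5, 0.95, 0], 0.9], [[0.5, 0.95, 0], 0.9], [[0.5, 0.95, 0], 0.9]], "gripper": 1, "grip_force": 70}}

```text
clock: 1.08
eef_pos: [0.4727, -0.2356, 0.2315]
orientation: [-1.973, 2.444, -0.0]
force: [0.6, 0.1, 0.4]
opening: 0.0854
gripper_force: 0.0
```

{"name": "apply_moves", "arguments": {"rows": [[[-0.05, 0.95, 0], 0.415], [[-0.05, 0.95, 0], 0.415], [[-0.05, 0.95, 0], 0.415], [[-0.05, 0.95, 0], 0.415], [[-0.05, 0.95, 0], 0.415], [[-0.05, 0.95, 0], 0.415], [[-0.05, 0.95, 0], 0.415]]}}

```text
clock: 1.95
eef_pos: [0.4516, 0.1457, 0.2313]
orientation: [-2.457, 1.957, 0.0]
force: [0.6, -0.5, -0.1]
opening: 0.0855
gripper_force: 0.0
```

```bash
cat >> h.py <<'E'
def ytool(o):
    from scipy.spatial.transform import Rotation as Ro
    m=Ro.from_rotvec(o['orientation']).as_matrix(); return np.degrees(np.arctan2(m[1,1],m[0,1]))
def stat():
    o=arm.get_obs();print(round(o['clock'],2),np.round(o['eef_pos'],4),'yt',round(ytool(o),2),'op',round(o['opening'],4),'F',np.round(o['force'],2),'gf',o['gripper_force'],'q',np.round(o['joint_positions'],2));return o
E
python3 - <<'E'
from h import *
stat();c=cap('wrist','w1.png');W=cloud(c);z=W[...,2]
M=(z>.026)&(z<.037);n,l,s,_=cv2.connectedComponentsWithStats(M.astype(np.uint8))
for k in range(1,n):
    if s[k,4]>300:
        P=W[l==k];print(s[k],cv2.minAreaRect((P[:,:2]*1000).astype(np.float32)),c['pixels'][l==k].mean(0).round(),np.median(P[:,2]))
B=(z>.037)&(z<.05);n,l,s,_=cv2.connectedComponentsWithStats(B.astype(np.uint8))
for k in range(1,n):
    if s[k,4]>80: P=W[l==k];print('boss',s[k],P.mean(0),np.median(P[:,2]))
E
```

```text
1.95 [0.4516 0.1457 0.2313] yt -167.07 op 0.0855 F [ 0.62 -0.52 -0.11] gf 0.0 q [ 0.73  0.02 -0.41 -0.   -1.13 -0.5 ]
[  95  219   39   59 1281] ((588.42919921875, 278.5995178222656), (40.14431381225586, 72.43562316894531), 10.189775466918945) [227. 224. 224.] 0.03330420519228166
[ 225  222   35   72 1969] ((439.5648193359375, 257.1748046875), (39.55735778808594, 91.03926086425781), 13.1831636428833) [161. 155. 155.] 0.033516404637270444
[ 314  250   49   73 1489] ((313.8405456542969, 267.1378479003906), (39.80267333984375, 90.25785064697266), 34.196136474609375) [ 56. 127. 223.] 0.03361664518568907
boss [ 98  63   9  20 129] [0.61607871 0.08738157 0.04461637] 0.04571420436304227
boss [102 249  21  20 249] [0.58928122 0.28498042 0.03943049] 0.03945362746722085
boss [232 252  22  23 399] [0.43928945 0.25573669 0.0436193 ] 0.04396299077841474
boss [333 281  21  23 334] [0.31606605 0.26689484 0.0435077 ] 0.04408931544174377
```

View pics/w1.png

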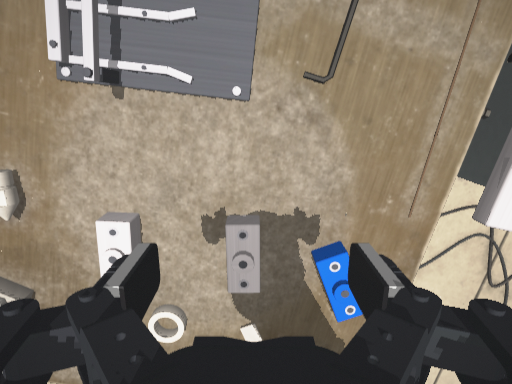

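The wrist view shows A at (243,253), B at (118,240) and the blue look-alike at (340,280). Boss heights are 44.0 mm for A (tall) and 39.5 mm for B. I'll grip A near its −y end, which will be the rear end in the lane.

{"name": "apply_moves", "arguments": {"rows": [[[-0.0145, 0.21, -0.2], 0], [[-0.0145, 0.21, -0.38], 0], [[-0.0145, 0.21, -0.44], 0], [[-0.0145, 0.21, -0.5], 0], [[-0.0145, 0.21, -0.55], 0], [[-0.0145, 0.21, -0.566], 0], [[-0.0145, 0.21, -0.566], 0]]}}

```text
clock: 2.88
eef_pos: [0.4465, 0.2256, 0.0051]
orientation: [2.452, -1.964, 0.0]
force: [0.6, -0.1, 0.7]
opening: 0.0856
gripper_force: 0.0
```

{"name": "apply_moves", "arguments": {"rows": [[[0, 0, 0], 0], [[0, 0, 0], 0], [[0, 0, 0], 0], [[0, 0, 0], 0], [[0, 0, 0], 0], [[0, 0, 0], 0]], "gripper": -1, "grip_force": 70}}

```text
clock: 3.62
eef_pos: [0.4466, 0.2266, 0.0058]
orientation: [-2.452, 1.961, -0.0]
force: [-0.9, -0.5, 5.5]
opening: 0.0387
gripper_force: 70.5
```

{"name": "apply_moves", "arguments": {"rows": [[[0, 0, 0.05], 0], [[0, 0, 0.1], 0], [[0, 0, 0.2], 0], [[0, 0, 0.2], 0]]}}

```text
clock: 4.12
eef_pos: [0.4475, 0.2277, 0.0878]
orientation: [-2.449, 1.959, -0.001]
force: [-0.0, -0.5, -3.3]
opening: 0.0388
gripper_force: 71.3
```

Run:
```python
from h import *
stat();c=cap('wrist','w2.png')
```

```text
4.12 [0.4475 0.2277 0.0878] yt -167.3 op 0.0388 F [-0.04 -0.55 -3.27] gf 71.292564868927 q [ 0.86  0.22 -0.56  0.   -0.79 -0.64]
```

View pics/w2.png

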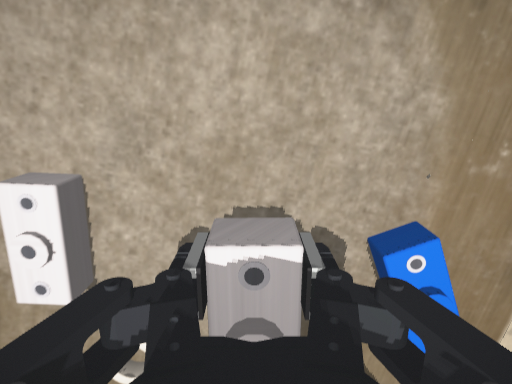

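{"name": "apply_moves", "arguments": {"rows": [[[0.38, -0.32, 0.48], 0], [[0.38, -0.32, 0.48], 0], [[0.38, -0.32, 0.48], 0], [[0.38, -0.32, 0.48], 0], [[0.38, -0.32, 0.48], 0], [[0.38, -0.32, 0.48], 0]]}}

```text
clock: 4.92
eef_pos: [0.599, 0.0974, 0.2764]
orientation: [-2.451, 1.965, 0.0]
force: [-1.5, 0.7, -2.9]
opening: 0.0391
gripper_force: 72.1
```

Run:
```python
from h import *
stat();c=cap('wrist','w3.png');W=cloud(c);z=W[...,2];px=c['pixels'].astype(int)
inG=(abs(W[...,0]-.6)<.15)&(abs(W[...,1])<.13)
print('bar z',np.percentile(z[inG&(z>.045)&(z<.08)],[10,50,90]))
P=W[inG&(z>.052)&(z<.063)];r=cv2.minAreaRect((P[:,:2]*1000).astype(np.float32));print('bar',r,P.mean(0))
m=(inG&(px.min(-1)>110)&(z<.03)).astype(np.uint8)
n,l,s,_=cv2.connectedComponentsWithStats(m)
for k in range(1,n):
    if s[k,4]>60:
        v,u=np.where(l==k);q=np.array([ray(c,a,b,.012)[:2]*1000 for a,b in zip(u,v)],np.float32);print(s[k],cv2.minAreaRect(q),np.median(z[l==k]))
```

```text
4.92 [0.599  0.0974 0.2764] yt -167.46 op 0.0391 F [-1.47  0.73 -2.89] gf 72.05886125564575 q [ 0.48  0.22 -0.08 -0.   -1.27 -0.26]
bar z [0.05778114 0.05927184 0.06073987]
bar ((630.8460693359375, 15.524574279785156), (10.075092315673828, 160.5568084716797), 6.8157734870910645) [0.63159978 0.00805597 0.05924326]
[  186     0   220   202 30028] ((577.666259765625, 13.342857360839844), (247.13323974609375, 228.0369110107422), 0.14466065168380737) 0.005264293433935185
```

View pics/w3.png

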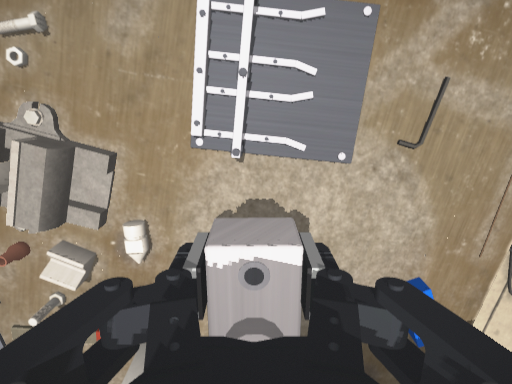

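The gauge is fully visible: the bar runs from (250,0) to (237,155) with its mid bolt at (243,72). The left-lane rails run along (200,132)–(275,140) and (207,90)–(285,97).

Run:
```python
from h import *
stat();c=cap('wrist');W=cloud(c);px=c['pixels'].astype(int)
print('bolt',ray(c,243,72,.064))
th=np.radians(6.82);ex=np.array([np.cos(th),np.sin(th)]);ey=np.array([-ex[1],ex[0]])
m=(px.min(-1)>150).astype(np.uint8);m[:,:205]=0;m[:,330:]=0;m[160:]=0;m[:,232:254]=0
n,l,s,_=cv2.connectedComponentsWithStats(m)
g=np.array([.632,.003])
for k in range(1,n):
    if s[k,4]>60:
        v,u=np.where(l==k);q=np.array([ray(c,a,b,.012)[:2] for a,b in zip(u,v)])-g
        X=q@ex*1000;Y=q@ey*1000;t=X>-58;print(s[k],'x',X.min().round(1),X.max().round(1),'y',np.percentile(Y[t],[2,50,98]).round(1) if t.any() else Y.mean(),'slope',np.polyfit(X[t],Y[t],1) if t.sum()>5 else '')
```

```text
4.97 [0.5978 0.0979 0.2752] yt -167.42 op 0.0389 F [-0.14 -0.21 -3.41] gf 72.05827832221985 q [ 0.48  0.22 -0.08 -0.   -1.27 -0.26]
bolt [0.62933056 0.0045017  0.064     ]
[205   0   3  39  61] x 46.8 49.1 y [-74.1 -59.9 -36.1] slope [ -9.49960199 394.88198005]
[209   0  23  10 176] x 19.2 44.6 y [-75.1 -71.2 -67.2] slope [-7.67346026e-03 -7.09529744e+01]
[254   5  70  13 563] x -85.5 -6.5 y [-75.2 -71.2 -67.1] slope [ 1.38319777e-03 -7.11367967e+01]
[206  49  26  11 189] x 14.9 44.7 y [-23.5 -19.4 -15.3] slope [-1.25952483e-02 -1.90707874e+01]
[254  54  62  21 478] x -85.8 -11.6 y [-23.5 -19.5 -15.3] slope [-3.34698023e-03 -1.95427691e+01]
[205  85  27  10 193] x 11.6 43.7 y [16.3 20.4 24.5] slope [-5.17367518e-03  2.05401749e+01]
[254  90  58  11 421] x -85.5 -15.7 y [16.3 20.3 24.6] slope [-4.32795701e-05  2.03799636e+01]
[205 128  27  23 199] x 6.2 40.6 y [68.1 72.6 88.5] slope [-0.14786809 76.62073039]
[254 134  51  17 351] x -85.8 -21.1 y [68.  72.1 76.4] slope [6.53055797e-03 7.24357299e+01]
```

{"name": "apply_moves", "arguments": {"rows": [[[-0.2725, -0.164, -0.2], -0.17], [[-0.2725, -0.164, -0.2], -0.34], [[-0.2725, -0.164, -0.2], -0.51], [[-0.2725, -0.164, -0.2], -0.68], [[-0.2725, -0.164, -0.2], -0.85], [[-0.2725, -0.164, -0.2], -1], [[-0.2725, -0.164, -0.2], -1]]}}

```text
clock: 5.9
eef_pos: [0.4878, 0.033, 0.1957]
orientation: [1.145, -2.923, -0.0]
force: [-0.7, -0.5, -3.0]
opening: 0.0388
gripper_force: 72.3
```

{"name": "apply_moves", "arguments": {"rows": [[[0, 0, -0.15], -0.17], [[0, 0, -0.3], -0.34], [[0, 0, -0.35], -0.51], [[0, 0, -0.35], -0.597], [[0, 0, -0.35], -0.597], [[0, 0, -0.35], -0.597]]}}

```text
clock: 6.65
eef_pos: [0.4891, 0.0329, 0.057]
orientation: [-0.194, 3.135, 0.0]
force: [-0.1, 0.7, -2.5]
opening: 0.0387
gripper_force: 72.2
```

Run:
```python
from h import *
stat()
```

```text
6.65 [0.4891 0.0329 0.057 ] yt 97.08 op 0.0387 F [-0.1   0.69 -2.46] gf 72.18291878700256 q [ 0.47  0.25 -0.61 -0.   -0.71 -1.92]
```

{"name": "apply_moves", "arguments": {"rows": [[[0, 0, -0.05], -0.003], [[0, 0, -0.085], -0.003], [[0, 0, -0.1], -0.003], [[0, 0, -0.108], -0.003], [[0, 0, -0.11], -0.003]]}}

```text
clock: 7.28
eef_pos: [0.4894, 0.0327, 0.013]
orientation: [-0.183, 3.136, 0.0]
force: [0.2, 1.3, -2.6]
opening: 0.0389
gripper_force: 72.3
```

Run:
```python
from h import *
stat();cap('side','s2.png')
c=cap('scene');cv2.imwrite('pics/s3.png',cv2.resize(c['pixels'][150:260,220:380],None,fx=4.5,fy=4.5,interpolation=2)[:,:,::-1])
```

```text
7.28 [0.4894 0.0327 0.013 ] yt 96.69 op 0.0389 F [ 0.23  1.29 -2.64] gf 72.2747004032135 q [ 0.47  0.32 -0.65  0.   -0.6  -1.92]
```

View pics/s3.png

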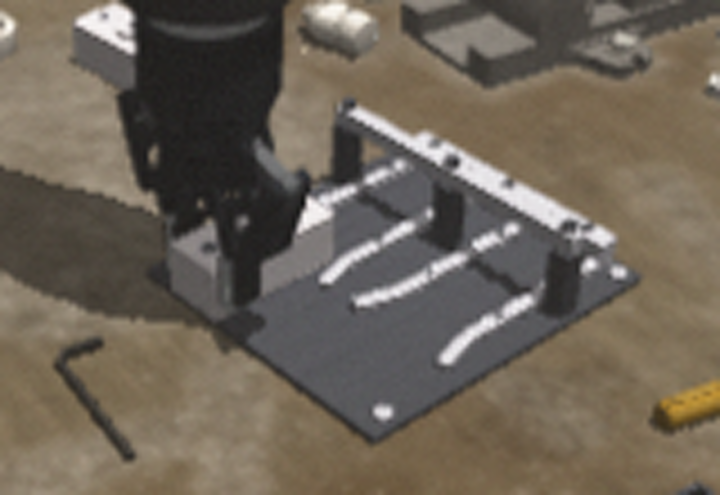

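{"name": "apply_moves", "arguments": {"rows": [[[0, 0, -0.003], 0], [[0, 0, -0.004], 0], [[0, 0, -0.004], 0]], "grip_force": 25}}

```text
clock: 7.75
eef_pos: [0.4897, 0.0328, 0.0118]
orientation: [-0.183, 3.135, 0.0]
force: [-2.0, -1.5, 4.4]
opening: 0.0389
gripper_force: 73.1
```

{"name": "apply_moves", "arguments": {"rows": [[[0.025, 0.003, 0], 0], [[0.05, 0.006, 0], 0], [[0.075, 0.009, 0], 0], [[0.1, 0.012, 0], 0], [[0.12, 0.0143, 0], 0], [[0.12, 0.0143, 0], 0]]}}

```text
clock: 8.5
eef_pos: [0.5393, 0.0388, 0.0119]
orientation: [-0.183, 3.134, 0.001]
force: [0.6, -0.2, 4.6]
opening: 0.0389
gripper_force: 73.2
```

{"name": "apply_moves", "arguments": {"rows": [[[0.015, 0.0018, 0], 0], [[0.03, 0.0036, 0], 0], [[0.045, 0.0054, 0], 0], [[0.06, 0.0072, 0], 0], [[0.06, 0.0072, 0], 0]], "gripper": -1, "grip_force": 25}}

```text
clock: 9.12
eef_pos: [0.5628, 0.0415, 0.0119]
orientation: [-0.183, 3.134, 0.0]
force: [1.2, -0.2, 4.8]
opening: 0.0388
gripper_force: 73.2
```

{"name": "apply_moves", "arguments": {"rows": [[[0.005, 0.0006, 0], 0], [[0.01, 0.0012, 0], 0], [[0.015, 0.0018, 0], 0], [[0.015, 0.0018, 0], 0]]}}

```text
clock: 9.62
eef_pos: [0.5682, 0.0421, 0.0119]
orientation: [-0.183, 3.135, 0.0]
force: [-1.2, -0.5, 6.6]
opening: 0.0389
gripper_force: 73.5
```

{"name": "apply_moves", "arguments": {"rows": [[[0.005, 0.0006, 0], 0], [[0.01, 0.0012, 0], 0], [[0.014, 0.0017, 0], 0], [[0.014, 0.0017, 0], 0]]}}

```text
clock: 10.12
eef_pos: [0.5737, 0.0428, 0.0119]
orientation: [-0.183, 3.135, 0.0]
force: [-1.7, 0.3, 6.9]
opening: 0.0388
gripper_force: 73.5
```

{"name": "apply_moves", "arguments": {"rows": [[[0.001, 0.0001, 0], 0], [[0.002, 0.0002, 0], 0], [[0.003, 0.0004, 0], 0], [[0.003, 0.0004, 0], 0]]}}

```text
clock: 10.62
eef_pos: [0.5747, 0.0429, 0.0118]
orientation: [-0.183, 3.135, 0.0]
force: [-1.6, -0.0, 6.9]
opening: 0.039
gripper_force: 73.5
```

{"name": "apply_moves", "arguments": {"rows": [[[0.001, 0.0001, 0], 0], [[0.002, 0.0002, 0], 0], [[0.003, 0.0004, 0], 0], [[0.003, 0.0004, 0], 0]]}}

```text
clock: 11.12
eef_pos: [0.5759, 0.043, 0.0119]
orientation: [-0.183, 3.135, -0.0]
force: [-1.4, -0.1, 8.1]
opening: 0.0391
gripper_force: 73.5
```

{"name": "apply_moves", "arguments": {"rows": [[[0.001, 0.0001, 0], 0], [[0.002, 0.0002, 0], 0], [[0.003, 0.0004, 0], 0], [[0.003, 0.0004, 0], 0]]}}

```text
clock: 11.62
eef_pos: [0.577, 0.0432, 0.0119]
orientation: [-0.183, 3.136, 0.0]
force: [-1.1, -0.5, 7.0]
opening: 0.0391
gripper_force: 73.5
```

{"name": "apply_moves", "arguments": {"rows": [[[0.001, 0.0001, 0], 0], [[0.002, 0.0002, 0], 0], [[0.003, 0.0004, 0], 0], [[0.003, 0.0004, 0], 0]]}}

```text
clock: 12.12
eef_pos: [0.5783, 0.0433, 0.0119]
orientation: [-0.183, 3.135, 0.0]
force: [-1.6, -0.3, 7.7]
opening: 0.0388
gripper_force: 73.5
```

{"name": "apply_moves", "arguments": {"rows": [[[0.001, 0.0001, 0], 0], [[0.002, 0.0002, 0], 0], [[0.002, 0.0002, 0], 0]]}}

```text
clock: 12.5
eef_pos: [0.5791, 0.0434, 0.0119]
orientation: [-0.183, 3.135, 0.0]
force: [-2.2, 0.0, 7.8]
opening: 0.0385
gripper_force: 73.5
```

{"name": "apply_moves", "arguments": {"rows": [[[0.001, 0.0001, 0], 0], [[0.002, 0.0002, 0], 0], [[0.002, 0.0002, 0], 0]]}}

```text
clock: 12.88
eef_pos: [0.5793, 0.0434, 0.0118]
orientation: [0.183, -3.136, 0.0]
force: [-3.4, 0.2, 9.3]
opening: 0.0387
gripper_force: 73.7
```

{"name": "apply_moves", "arguments": {"rows": [[[0.001, 0.0001, 0], 0], [[0.002, 0.0002, 0], 0], [[0.002, 0.0002, 0], 0]]}}

```text
clock: 13.25
eef_pos: [0.5794, 0.0434, 0.0118]
orientation: [0.183, -3.135, 0.001]
force: [-6.6, 1.3, 11.7]
opening: 0.0387
gripper_force: 74.0
```

{"name": "apply_moves", "arguments": {"rows": [[[0, 0, 0], 0], [[0, 0, 0], 0], [[-0.03, -0.0036, 0], 0], [[-0.07, -0.0083, 0], 0], [[-0.12, -0.0143, 0], 0], [[-0.17, -0.0202, 0], 0], [[-0.23, -0.0273, 0], 0], [[-0.23, -0.0273, 0], 0]]}}

```text
clock: 14.25
eef_pos: [0.4867, 0.0324, 0.0118]
orientation: [-0.183, 3.136, 0.0]
force: [-1.3, -0.9, 5.5]
opening: 0.0389
gripper_force: 73.1
```

{"name": "apply_moves", "arguments": {"rows": [[[0, 0, 0.08], 0], [[0, 0, 0.2], 0], [[0, 0, 0.2], 0]]}}

```text
clock: 14.62
eef_pos: [0.4896, 0.0334, 0.094]
orientation: [-0.183, 3.131, 0.003]
force: [0.2, 0.9, -3.0]
opening: 0.0391
gripper_force: 72.4
```

{"name": "apply_moves", "arguments": {"rows": [[[-0.02, -0.1, 0], 0], [[-0.03, -0.78, 0], -0.1], [[-0.03, -0.78, 0], -0.197], [[-0.03, -0.78, 0], -0.197], [[-0.03, -0.78, 0], -0.197], [[-0.03, -0.78, 0], -0.197], [[-0.03, -0.78, 0], -0.197], [[-0.03, -0.78, 0], -0.197]]}}

```text
clock: 15.62
eef_pos: [0.475, -0.2788, 0.09]
orientation: [-0.142, -3.136, -0.001]
force: [0.4, -0.7, -3.3]
opening: 0.0389
gripper_force: 72.1
```

Run:
```python
from h import *
stat()
```

```text
15.62 [ 0.475  -0.2788  0.09  ] yt 84.81 op 0.0389 F [ 0.4  -0.72 -3.28] gf 72.1384334564209 q [-0.18  0.29 -0.44 -0.   -0.84 -1.49]
```

{"name": "apply_moves", "arguments": {"rows": [[[0, 0, -0.08], 0], [[0, 0, -0.15], 0], [[0, 0, -0.18], 0], [[0, 0, -0.192], 0], [[0, 0, -0.199], 0], [[0, 0, -0.203], 0], [[0, 0, -0.203], 0]]}}

```text
clock: 16.5
eef_pos: [0.4763, -0.2795, 0.0106]
orientation: [0.141, 3.138, -0.0]
force: [-0.4, 0.3, -3.3]
opening: 0.0387
gripper_force: 72.2
```

{"name": "apply_moves", "arguments": {"rows": [[[0, 0, 0], 0], [[0, 0, 0], 0], [[0, 0, 0], 0], [[0, 0, 0], 0]], "gripper": 0.35}}

```text
clock: 17.0
eef_pos: [0.4761, -0.2794, 0.0102]
orientation: [0.141, 3.138, -0.0]
force: [-0.6, 0.5, 0.8]
opening: 0.0578
gripper_force: 0.0
```

{"name": "apply_moves", "arguments": {"rows": [[[0, 0, 0.15], 0], [[0, 0, 0.3], 0], [[0, 0, 0.45], 0], [[0, 0, 0.45], 0]]}}

```text
clock: 17.5
eef_pos: [0.4788, -0.2804, 0.1958]
orientation: [0.14, 3.129, -0.004]
force: [0.0, 0.1, -1.4]
opening: 0.0579
gripper_force: 0.0
```

Run:
```python
from h import *
stat();c=cap('scene');W=cloud(c);z=W[...,2]
for nm,s in dict(A=(.508,-.2825),B=(.589,.2845)).items():
    M=(np.hypot(W[...,0]-s[0],W[...,1]-s[1])<.08)&(z>.028)&(z<.042)
    P=W[M];print(nm,len(P),cv2.minAreaRect((P[:,:2]*1000).astype(np.float32)),np.median(P[:,2]))
cv2.imwrite('pics/s4.png',cv2.resize(c['pixels'][140:350,190:440],None,fx=2.8,fy=2.8)[:,:,::-1])
```

```text
17.5 [ 0.4788 -0.2804  0.1958] yt 84.88 op 0.0579 F [ 0.03  0.12 -1.42] gf 0.0 q [-0.18  0.18 -0.32  0.   -1.06 -1.48]
A 783 ((505.9212951660156, -282.9566650390625), (40.82987594604492, 90.48431396484375), 84.67461395263672) 0.03584260052853679
B 193 ((586.9293823242188, 285.27459716796875), (40.95277786254883, 93.0166015625), 10.33520221710205) 0.031930326599142515
```

View pics/s4.png

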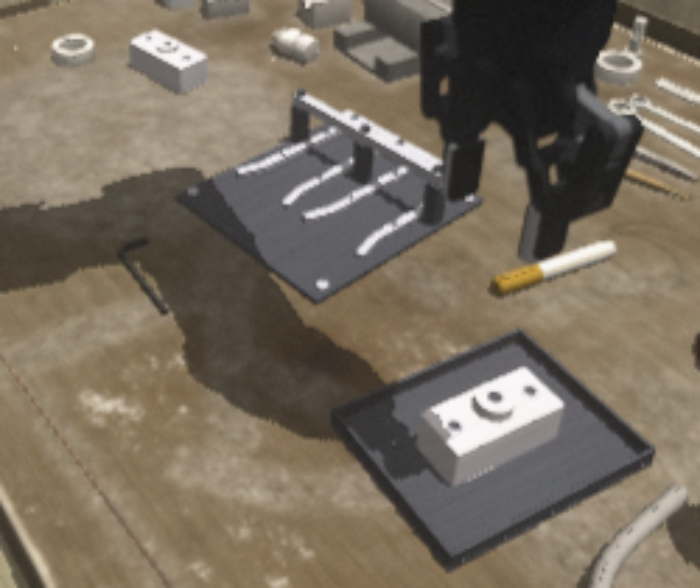

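A stands centred in the tray at (490,425) in the crop. Next is casting B.

{"name": "apply_moves", "arguments": {"rows": [[[0.15, 0.9, 0], 0.88], [[0.15, 0.9, 0], 0.88], [[0.15, 0.9, 0], 0.88], [[0.15, 0.9, 0], 0.88], [[0.15, 0.9, 0], 0.88], [[0.15, 0.9, 0], 0.88], [[0.15, 0.9, 0], 0.88], [[0.15, 0.9, 0], 0.88]], "gripper": 1, "grip_force": 60}}

```text
clock: 18.55
eef_pos: [0.5352, 0.0805, 0.1888]
orientation: [1.269, -2.871, -0.0]
force: [-0.0, -0.2, -0.9]
opening: 0.0851
gripper_force: 0.0
```

{"name": "apply_moves", "arguments": {"rows": [[[0.14, 0.238, 0], 0.88], [[0.14, 0.238, 0], 0.88], [[0.14, 0.238, 0], 0.88], [[0.14, 0.238, 0], 0.88], [[0.14, 0.238, 0], 0.88], [[0.14, 0.238, 0], 0.88], [[0.14, 0.238, 0], 0.88]]}}

```text
clock: 19.42
eef_pos: [0.5919, 0.1749, 0.1899]
orientation: [2.409, -2.016, -0.0]
force: [0.7, 0.7, 0.3]
opening: 0.0853
gripper_force: 0.0
```

Run:
```python
from h import *
stat();c=cap('wrist','w4.png');W=cloud(c);z=W[...,2]
near=np.hypot(W[...,0]-.588,W[...,1]-.286)<.07
P=W[near&(z>.028)&(z<.037)];print(len(P),cv2.minAreaRect((P[:,:2]*1000).astype(np.float32)))
P=W[near&(z>.0375)&(z<.05)];print('boss',len(P),cv2.minAreaRect((P[:,:2]*1000).astype(np.float32)),np.median(P[:,2]))
```

```text
19.43 [0.5919 0.1749 0.1899] yt -169.84 op 0.0853 F [0.75 0.71 0.33] gf 0.0 q [ 0.6   0.29 -0.18 -0.   -1.1  -0.43]
2457 ((587.615966796875, 287.692626953125), (39.167396545410156, 91.70938873291016), 10.360492706298828)
boss 433 ((587.3861694335938, 287.2474365234375), (24.9526424407959, 24.869911193847656), 45.52682876586914) 0.03953616806150878
```

{"name": "apply_moves", "arguments": {"rows": [[[0.003, 0.206, -0.1], 0], [[0.003, 0.206, -0.25], 0], [[0.003, 0.206, -0.35], 0], [[0.003, 0.206, -0.41], 0], [[0.003, 0.206, -0.45], 0], [[0.003, 0.206, -0.46], 0], [[0.003, 0.206, -0.46], 0]]}}

```text
clock: 20.35
eef_pos: [0.5938, 0.2584, 0.007]
orientation: [-2.413, 2.01, -0.001]
force: [-0.8, -0.2, 0.2]
opening: 0.0854
gripper_force: 0.0
```

{"name": "apply_moves", "arguments": {"rows": [[[0, 0, 0], 0], [[0, 0, 0], 0], [[0, 0, 0], 0], [[0, 0, 0], 0], [[0, 0, 0], 0], [[0, 0, 0], 0]], "gripper": -1, "grip_force": 60}}

```text
clock: 21.1
eef_pos: [0.5936, 0.2585, 0.0069]
orientation: [-2.414, 2.009, -0.001]
force: [-1.2, -0.2, 6.3]
opening: 0.039
gripper_force: 61.3
```

{"name": "apply_moves", "arguments": {"rows": [[[0, 0, 0.05], 0], [[0, 0, 0.15], 0], [[0, 0, 0.3], 0], [[0, 0, 0.3], 0]]}}

```text
clock: 21.6
eef_pos: [0.5957, 0.2599, 0.1313]
orientation: [-2.409, 2.004, -0.004]
force: [0.5, -0.3, -3.6]
opening: 0.039
gripper_force: 61.4
```

Run:
```python
from h import *
stat()
```

```text
21.6 [0.5957 0.2599 0.1313] yt -169.52 op 0.039 F [ 0.48 -0.35 -3.56] gf 61.377904415130615 q [ 0.71  0.39 -0.18  0.   -0.99 -0.53]
```

{"name": "apply_moves", "arguments": {"rows": [[[-0.233, -0.792, 0.05], -0.17], [[-0.233, -0.792, 0.05], -0.34], [[-0.233, -0.792, 0.05], -0.51], [[-0.233, -0.792, 0.05], -0.68], [[-0.233, -0.792, 0.05], -0.85], [[-0.233, -0.792, 0.05], -1], [[-0.233, -0.792, 0.05], -1]]}}

```text
clock: 22.48
eef_pos: [0.4986, -0.06, 0.1452]
orientation: [1.081, -2.948, -0.001]
force: [0.2, 0.6, -2.8]
opening: 0.0393
gripper_force: 61.5
```

{"name": "apply_moves", "arguments": {"rows": [[[0, 0, 0], -0.17], [[0, 0, -0.05], -0.34], [[0, 0, -0.15], -0.51], [[0, 0, -0.22], -0.56], [[0, 0, -0.22], -0.56], [[0, 0, -0.22], -0.56]]}}

```text
clock: 23.22
eef_pos: [0.5007, -0.058, 0.0586]
orientation: [-0.193, 3.135, -0.0]
force: [0.3, 0.4, -2.9]
opening: 0.0391
gripper_force: 61.3
```

Run:
```python
from h import *
stat()
```

```text
23.23 [ 0.5007 -0.058   0.0586] yt 97.04 op 0.0391 F [ 0.25  0.45 -2.9 ] gf 61.320176124572754 q [ 0.28  0.27 -0.58  0.   -0.72 -1.72]
```

{"name": "apply_moves", "arguments": {"rows": [[[0, -0.001, -0.05], -0.003], [[0, -0.001, -0.09], -0.003], [[0, -0.001, -0.105], -0.003], [[0, -0.001, -0.112], -0.003], [[0, -0.001, -0.115], -0.003], [[0, -0.001, -0.115], -0.003]]}}

```text
clock: 23.98
eef_pos: [0.5008, -0.0588, 0.0129]
orientation: [-0.183, 3.135, 0.0]
force: [-1.2, -0.8, 1.6]
opening: 0.0391
gripper_force: 61.9
```

{"name": "apply_moves", "arguments": {"rows": [[[0.025, 0.003, 0], 0], [[0.05, 0.006, 0], 0], [[0.075, 0.009, 0], 0], [[0.1, 0.012, 0], 0], [[0.12, 0.0143, 0], 0], [[0.12, 0.0143, 0], 0]]}}

```text
clock: 24.72
eef_pos: [0.5507, -0.053, 0.013]
orientation: [-0.184, 3.133, -0.0]
force: [2.1, -1.0, 5.8]
opening: 0.0391
gripper_force: 62.6
```

{"name": "apply_moves", "arguments": {"rows": [[[0.015, 0.0018, 0], 0], [[0.03, 0.0036, 0], 0], [[0.045, 0.0054, 0], 0], [[0.06, 0.0072, 0], 0], [[0.075, 0.009, 0], 0], [[0.075, 0.009, 0], 0]]}}

```text
clock: 25.48
eef_pos: [0.5801, -0.0495, 0.013]
orientation: [-0.184, 3.134, -0.0]
force: [0.8, -0.4, 5.6]
opening: 0.039
gripper_force: 62.6
```

{"name": "apply_moves", "arguments": {"rows": [[[0.004, 0.0005, 0], 0], [[0.008, 0.001, 0], 0], [[0.012, 0.0014, 0], 0], [[0.016, 0.0019, 0], 0], [[0.02, 0.0024, 0], 0], [[0.02, 0.0024, 0], 0]]}}

```text
clock: 26.22
eef_pos: [0.5873, -0.0487, 0.0129]
orientation: [-0.183, 3.135, -0.0]
force: [-1.9, -0.6, 6.5]
opening: 0.0392
gripper_force: 62.9
```

{"name": "apply_moves", "arguments": {"rows": [[[0.001, 0.0001, 0], 0], [[0.002, 0.0002, 0], 0], [[0.003, 0.0004, 0], 0], [[0.004, 0.0005, 0], 0]]}}

```text
clock: 26.72
eef_pos: [0.5887, -0.0485, 0.0129]
orientation: [-0.183, 3.135, -0.0]
force: [-2.6, 0.0, 8.3]
opening: 0.0392
gripper_force: 62.9
```

{"name": "apply_moves", "arguments": {"rows": [[[0.001, 0.0001, 0], 0], [[0.002, 0.0002, 0], 0], [[0.003, 0.0004, 0], 0], [[0.003, 0.0004, 0], 0]]}}

```text
clock: 27.22
eef_pos: [0.5899, -0.0484, 0.0129]
orientation: [-0.183, 3.135, -0.0]
force: [-2.6, -0.6, 8.4]
opening: 0.039
gripper_force: 62.9
```

{"name": "apply_moves", "arguments": {"rows": [[[0.001, 0.0001, 0], 0], [[0.002, 0.0002, 0], 0], [[0.003, 0.0004, 0], 0], [[0.003, 0.0004, 0], 0]]}}

```text
clock: 27.72
eef_pos: [0.5911, -0.0482, 0.013]
orientation: [-0.183, 3.135, -0.0]
force: [-1.4, 0.2, 8.0]
opening: 0.0389
gripper_force: 62.9
```

{"name": "apply_moves", "arguments": {"rows": [[[0.001, 0.0001, 0], 0], [[0.002, 0.0002, 0], 0], [[0.003, 0.0004, 0], 0], [[0.004, 0.0005, 0], 0], [[0.005, 0.0006, 0], 0], [[0.005, 0.0006, 0], 0]]}}

```text
clock: 28.48
eef_pos: [0.5931, -0.048, 0.013]
orientation: [-0.183, 3.135, -0.0]
force: [-1.8, -0.2, 7.4]
opening: 0.0392
gripper_force: 62.9
```

It clears the bar, so I'll go on toward the stop.

{"name": "apply_moves", "arguments": {"rows": [[[0.005, 0.0006, 0], 0], [[0.01, 0.0012, 0], 0], [[0.015, 0.0018, 0], 0], [[0.02, 0.0024, 0], 0], [[0.024, 0.0029, 0], 0], [[0.024, 0.0029, 0], 0]]}}

```text
clock: 29.22
eef_pos: [0.6029, -0.0468, 0.013]
orientation: [-0.183, 3.135, -0.0]
force: [-0.9, -0.2, 6.0]
opening: 0.0392
gripper_force: 62.9
```

{"name": "apply_moves", "arguments": {"rows": [[[0.001, 0.0001, 0], 0], [[0.002, 0.0002, 0], 0], [[0.003, 0.0004, 0], 0], [[0.003, 0.0004, 0], 0]]}}

```text
clock: 29.72
eef_pos: [0.6039, -0.0466, 0.013]
orientation: [-0.183, 3.135, -0.0]
force: [-2.6, -0.7, 6.8]
opening: 0.0395
gripper_force: 62.9
```

{"name": "apply_moves", "arguments": {"rows": [[[0.001, 0.0001, 0], 0], [[0.002, 0.0002, 0], 0], [[0.003, 0.0004, 0], 0], [[0.003, 0.0004, 0], 0]]}}

```text
clock: 30.22
eef_pos: [0.6051, -0.0465, 0.013]
orientation: [-0.183, 3.135, -0.0]
force: [-2.2, 0.8, 8.4]
opening: 0.0395
gripper_force: 62.9
```

{"name": "apply_moves", "arguments": {"rows": [[[0.001, 0.0001, 0], 0], [[0.002, 0.0002, 0], 0], [[0.003, 0.0004, 0], 0], [[0.003, 0.0004, 0], 0]]}}

```text
clock: 30.72
eef_pos: [0.6063, -0.0463, 0.013]
orientation: [-0.183, 3.135, -0.0]
force: [-2.0, -0.5, 7.3]
opening: 0.039
gripper_force: 62.9
```

{"name": "apply_moves", "arguments": {"rows": [[[0.001, 0.0001, 0], 0], [[0.002, 0.0002, 0], 0], [[0.002, 0.0002, 0], 0]]}}

```text
clock: 31.1
eef_pos: [0.6071, -0.0463, 0.013]
orientation: [-0.183, 3.135, -0.0]
force: [-2.1, 1.0, 7.0]
opening: 0.0394
gripper_force: 62.9
```

{"name": "apply_moves", "arguments": {"rows": [[[0.001, 0.0001, 0], 0], [[0.002, 0.0002, 0], 0], [[0.002, 0.0002, 0], 0]]}}

```text
clock: 31.48
eef_pos: [0.6079, -0.0462, 0.013]
orientation: [-0.183, 3.135, -0.0]
force: [-1.8, -0.3, 6.6]
opening: 0.0385
gripper_force: 62.9
```

{"name": "apply_moves", "arguments": {"rows": [[[0.001, 0.0001, 0], 0], [[0.002, 0.0002, 0], 0], [[0.002, 0.0002, 0], 0]]}}

```text
clock: 31.85
eef_pos: [0.6087, -0.0461, 0.013]
orientation: [-0.183, 3.135, -0.0]
force: [-1.2, -1.3, 7.2]
opening: 0.0392
gripper_force: 62.9
```

{"name": "apply_moves", "arguments": {"rows": [[[0.001, 0.0001, 0], 0], [[0.002, 0.0002, 0], 0], [[0.002, 0.0002, 0], 0]]}}

```text
clock: 32.22
eef_pos: [0.6094, -0.046, 0.013]
orientation: [-0.183, 3.135, -0.0]
force: [-1.9, 0.3, 7.7]
opening: 0.0388
gripper_force: 62.9
```

{"name": "apply_moves", "arguments": {"rows": [[[0.001, 0.0001, 0], 0], [[0.002, 0.0002, 0], 0], [[0.002, 0.0002, 0], 0]]}}

```text
clock: 32.6
eef_pos: [0.6094, -0.046, 0.0129]
orientation: [0.183, -3.136, 0.0]
force: [-5.3, 0.3, 9.7]
opening: 0.0388
gripper_force: 63.2
```

Stalled with about 3–4 N more force, so it is home. I'll release and lift.

{"name": "apply_moves", "arguments": {"rows": [[[0, 0, 0], 0], [[0, 0, 0], 0], [[0, 0, 0], 0], [[0, 0, 0], 0]], "gripper": 0.4}}

```text
clock: 33.1
eef_pos: [0.6093, -0.0459, 0.0119]
orientation: [0.183, -3.136, 0.0]
force: [0.0, 0.1, -0.2]
opening: 0.06
gripper_force: 0.0
```

{"name": "apply_moves", "arguments": {"rows": [[[-0.01, 0, 0.05], 0], [[-0.02, 0, 0.15], 0], [[-0.05, 0, 0.3], 0], [[-0.3, 0.1, 0.5], 0], [[-0.3, 0.1, 0.5], 0], [[-0.3, 0.1, 0.5], 0]]}}

```text
clock: 33.85
eef_pos: [0.4881, -0.0052, 0.2168]
orientation: [-0.185, 3.129, 0.003]
force: [0.4, 0.8, -0.7]
opening: 0.0598
gripper_force: 0.0
```

Run:
```python
from h import *
stat();g=np.array([.6319,.0035]);th=np.radians(6.82);ex=np.array([np.cos(th),np.sin(th)]);ey=np.array([-ex[1],ex[0]])
c=cap('scene');W=cloud(c);z=W[...,2]
Q=(W[...,:2]-g)@np.stack([ex,ey],1)*1000;M=(abs(Q[...,1]+46)<30)&(abs(Q[...,0])<70)&(z>.03)&(z<.043)
P=Q[M];print(len(P),np.percentile(P,[1,50,99],axis=0))
M=(abs(Q[...,1]+46)<30)&(abs(Q[...,0])<70)&(z>.012)&(z<.035);print(np.percentile(Q[M],[1,50,99],axis=0),np.percentile(z[M],95))
cv2.imwrite('pics/s5.png',cv2.resize(c['pixels'][140:350,190:440],None,fx=2.8,fy=2.8)[:,:,::-1])
```

```text
33.85 [ 0.4881 -0.0052  0.2168] yt 96.76 op 0.0598 F [ 0.4   0.77 -0.66] gf 0.0 q [ 0.39  0.05 -0.41  0.   -1.09 -1.85]
295 [[-45.88981011 -67.37274768]
 [-20.36793418 -51.73780221]
 [ 44.50208075 -28.37376666]]
[[-49.28874618 -75.36732693]
 [-32.36558022 -65.74737813]
 [ 55.20386228 -29.95928838]] 0.03369153215138605
```

View pics/s5.png

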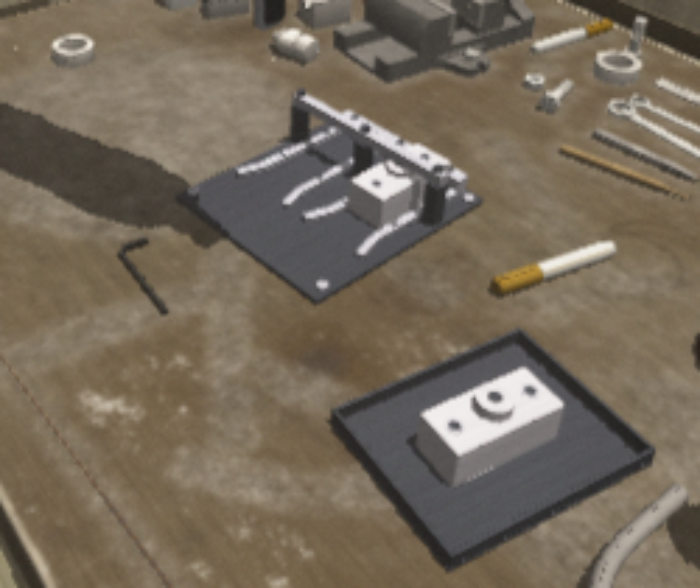

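The short casting spans −46 to +44.5 mm along its lane, so it sits at about −0.7 mm and is home. The tall one stands in the tray, the bystanders haven't moved, and the arm is clear.

```bash
python3 -c "
from workcell import arm
print(arm.sign_off())"
```

```text
the job is handed in; nothing more can be done
None
```

The job is handed in: the casting that cleared the bar is home in the right lane, and the tall one was pressed lightly on the bar at about 5 N, drawn back out, and stands upright in the tray; no verdict was returned.

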